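# Find the filter turret's hidden notch by feel and lock it

## Task

Turn the black knob of the filter turret clockwise (seen from above) and feel for its hidden notch; with the knob settled in the notch, gently press the red lock button beside it fully home and let go. The button goes down only with the knob in the notch, so never force it, and leave the jar, the dropper bottle and the petri dish where they stand.

Things in the scene. Friction and masses are not known exactly. Their poses are not given: they have to be found in the camera images.
- turret: Filter turret fixed to the worktop: grey housing 100 x 150 mm (local x, y) on a dark foot plate 124 x 190 x 6 mm; its aluminium cover's top is 42 mm above the worktop. Origin: on the worktop, on the knob's axis; housing and foot are centred 16 mm to local +y of it. z up. The lock button stands 62 mm from the knob's axis in local +y. Yaw -0.3 to 0.5 rad.
- knob_grip (a point): Point on the turret (does not turn with the knob) on the knob's vertical axis, 72 mm above the worktop: where to grip. The knob is round, black, fluted, 40 mm in diameter, from z = 50 to 82 mm, and has no pointer: nothing outside shows the notch. From the start the notch lies 0.4 to 1.3 rad clockwise (from above), a stop 0.5 rad beyond it. The knob can be turned back if overrun.
- knob_top (a point): Centre of the knob's top, z = 82 mm (does not turn). Feel of the knob: outside the notch a drag of about 0.1 N m; between steps a wrist may read -0.25 to +0.2 as the grip winds up and lets go. From 0.08 to 0.02 rad before the notch's centre the knob pulls itself on clockwise with 0.4 to 0.6 N m, past the centre it resists with 0.5 to 0.8. Let go within 0.04 rad of the centre, it snaps there and stays.
- lock_top (a point): Centre of the top face of the red lock button (20 mm in diameter), which moves with it: 54 mm above the worktop when out, 44 mm when fully home (2 mm above the cover).
- lock_button (a joint): Travel of the red lock button: 0 out, 0.010 m fully home, pressed straight down. Steady friction 6 N, no spring: it stays where it is left. With the knob out of the notch its pin meets a wheel after 3 mm and stops hard; with the knob within about 0.03 rad of the centre it goes the whole way at 6 to 10 N. More than 40 N on it would bend the pin.
- jar_yellow: Loose specimen jar with yellow screw lid, 54 mm in diameter, 72 mm high, upright, behind the turret (bystander). Origin at the centre of its underside.
- dropper_blue: Loose blue dropper bottle with black top, 34 mm in diameter, 100 mm high, upright, behind the turret (bystander). Origin at the centre of its underside.
- petri: Loose white petri dish, 61 mm in diameter, 15 mm high, to the left of the turret (bystander). Origin at the centre of its underside.

How it is judged (in metres and radians):
On the way:
1. the lock button is pressed fully home (value of joint lock_button above 0.0085 m), for 0.2 s.
At the end, for the whole second after the job is handed in: The red lock button is down at least 8.5 of its 10 mm (which it can be only with the knob in the notch) and stays so; the jar, dropper bottle and petri dish stand upright and at rest within 20 mm of where they were (value of joint lock_button above 0.0085 m and linear speed of each of jar_yellow, dropper_blue, petri below 0.02 m/s and distance of each of jar_yellow, dropper_blue, petri from where it was at the start of the episode below 0.02 m and angle between each of jar_yellow, dropper_blue, petri's own z axis and vertical below 0.2 rad); the robot touches nothing.
It fails at once if the fingers push the lock button with more than 40 N (contact force between the fingers and lock_button above 40 N).
It fails at once if a bystander is moved more than 20 mm or tipped (not (distance of each of jar_yellow, dropper_blue, petri from where it was at the start of the episode below 0.02 m and angle between each of jar_yellow, dropper_blue, petri's own z axis and vertical below 0.2 rad)).
It also fails if it takes over 70 s, if anything falls off the work surface, if the arm or the gripper's body presses on something with over 40 N, if the wrist force passes 120 N, or if a joint passes its speed limit or range.

## Robot

A 7-joint arm with a two-finger parallel gripper is mounted at the origin on a cart in front of the work surface, level with it; the furniture and walls round the work are solid. World frame = base frame: x ahead of the robot, y to its left, z up, the work surface at z = 0. Lengths are in mm, angles in rad, forces in N, time in s.
With the tool pointing down it reaches from about 425 to 875 mm from the base axis. Payload 4.7 kg.
Tool frame: the origin (TCP) lies midway between the tips of the shut fingers; the grasp point (between the pads) lies 19 mm behind it; z points along the fingers, y is the line along which they close (so a half turn about z gives the same grasp; the last joint's range is limited). The gripper opens to 85 mm and grips with 20 to 120 N. Pads are 22 mm wide; open, the fingers measure 114 mm over their backs; the gripper's body (76 mm by 85 mm) begins 54 mm behind the grasp point. The pads swing forward as they close: fully open they stand 13 mm farther back than shut.
Start: joints at [-1.326, 0.321, -0.07, 1.45, 0.023, 1.371, -0.057], TCP at [148.718, 632.778, 231.349] pointing down, gripper open.
Joint ranges: [-2.86, 2.86], [-0.3, 2.09], [-1.38, 1.24], [0.06, 2.45], [-1.56, 4.7], [0.09, 2.05], [-2.69, 2.69]. Speed limits (rad/s): [2.57, 2.57, 3.14, 3.14, 3.14, 3.14, 3.14].

## Interface

Orientations are given as a 3x3 rotation matrix whose columns are the frame's x, y, z axes.
In Python, from workcell import robot gives the robot as it stands. The module is installed in compiled form; this text tells all that it offers.
- The arm moves only by the tool move_arm, never from a script. Its argument "steps" is a list of rows, each an object of numbers: "grip": the opening, from 0 (shut) to 1 (fully open); "tx", "ty", "tz": the shift along the tool's x, y, z normalised to -1 to 1, where 1 is 0.2 m; "rx", "ry", "rz": the turn, a rotation vector about the tool's x, y, z normalised to -1 to 1, where 1 is 45 degrees. A call has 1 to 8 rows; each row shifts and turns the commanded pose from where the row before left it, along the tool's axes as they then stand; what a row does not reach is not made up. A row lasts 1/8 s, in which the tool goes at most 62.5 mm and 10.7 degrees, less where a joint would pass 70% of its speed; a pose out of reach is approached as far as the arm can. A call with a number of a shift or a turn outside -1 to 1 is refused whole. A call with a gripper value outside its range is refused whole. The fingers move at their own pace and stop on an object; "grip_force" is the grip in N (left out, the last holds). Time passes only in rows, so rows that do not move let the fingers close. It gives the time, the measured TCP pose, the force, the opening and the grip force at its end, in the units of the state.
- robot.sense(): the state, without advancing time (a new reading comes with each control period).
- robot.grab_frame(name): name is "side" or "top" or "wrist"; returns the picture (400x640x3 uint8, red, green, blue); there is no depth.
- robot.camera_params(name): a dict with "K" (3x3 intrinsics, pixels), "rvec" (rotation vector, rad) and "tvec" (3), from world to camera coordinates, as OpenCV has them. Camera axes: x right, y down, z forward; pixel columns grow to the right and rows downward; lengths in mm; the calibration is good to about 2 mm. A picture is of the moment at which its call begins: read the wrist's pose just before it. camera_params takes no time and is no camera call; for the wrist camera it gives the pose at the moment of the call.
- robot.close_job(): hands the job in; it is judged then, once.
The state is a dict: "time": time; "q": joint angles; "joint_velocities": joint speeds; "effort": joint torques, N m; "tcp_pos": TCP position; "tool_rot": TCP orientation; "contact_force": force on the tool from outside, world axes, zero at the start; "moment": the same for the moment, N m; "gripper_width": finger opening in mm; "finger_force": force on a finger pad.
Only numpy, scipy, OpenCV 4.12 (cv2) and the standard library are available. Lean on these libraries where they do the work, as an engineer would, in place of code of your own. Each camera call takes 0.05 s, during which the arm holds its last target. There are 200 camera calls.

## Working session

There is one attempt and no reset: what is moved stays moved. The work goes in short steps, Python scripts to look and compute and a tool call to move; the robot and the scene stay as the last step left them, time stands still between calls to the robot, and variables do not carry over. Pictures are saved under pics/ and viewed, at most 10 in all, crops included, and the job is handed in when it is done.

Besides the shell and the picture viewer there is one more tool, called after ">>>" as name(argument=value, ...) on one line, values as JSON. move_arm: Moves the arm, as the interface text tells. Its arguments: {"type":"object","properties":{"steps":{"type":"array","items":{"type":"object","properties":{"grip":{"type":"number"},"tx":{"type":"number"},"ty":{"type":"number"},"tz":{"type":"number"},"rx":{"type":"number"},"ry":{"type":"number"},"rz":{"type":"number"}}}},"grip_force":{"type":"number"}},"required":["steps"]}

```bash
mkdir -p pics; python3 - <<'E'
from workcell import robot
import cv2,numpy as np
s=robot.sense();print(s['time'],s['tcp_pos'],np.round(s['tool_rot'],3).tolist(),s['gripper_width'])
for n in['top','side']:
    p=robot.camera_params(n);im=robot.grab_frame(n);cv2.imwrite(f'pics/{n}0.png',im[...,::-1])
    R=cv2.Rodrigues(np.array(p['rvec'],float))[0];print(n,(-R.T@np.array(p['tvec']).ravel()).round(),np.round(p['K'],1).tolist())
E
```

```text
0.0 [148.61926441 632.21851617 230.18029619] [[-0.973, 0.229, -0.0], [0.229, 0.973, -0.002], [-0.0, -0.002, -1.0]] 85.47032712711079
top [458. 239. 921.] [[362.6, 0.0, 322.5], [0.0, 362.6, 202.0], [0.0, 0.0, 1.0]]
side [196. 763. 638.] [[469.6, 0.0, 316.4], [0.0, 469.6, 195.0], [0.0, 0.0, 1.0]]
```

View pics/top0.png

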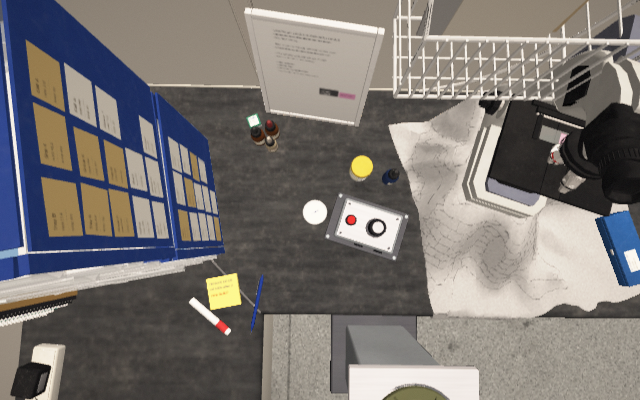

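View pics/side0.png

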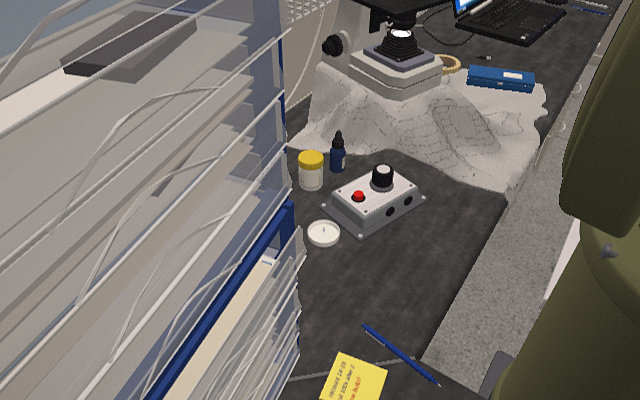

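The top view shows the knob near (376,227), red button (351,220), jar (362,167), dropper (391,177) and petri dish (315,211). In the side view the knob top is near (382,168) and the button near (358,196).

```bash
cat > h.py <<'E'
import cv2,numpy as np
def cam(p):
    R=cv2.Rodrigues(np.array(p['rvec'],float))[0];return np.array(p['K'],float),R,-R.T@np.array(p['tvec'],float).ravel()
def plane(p,uv,z):
    K,R,C=cam(p);d=R.T@np.linalg.inv(K)@np.array([*uv,1.]);return C+d*(z-C[2])/d[2]
def cent(m,box):
    x0,y0,x1,y1=box;a=np.zeros(m.shape,np.uint8);a[y0:y1,x0:x1]=m[y0:y1,x0:x1]
    n,l,s,c=cv2.connectedComponentsWithStats(a);i=1+np.argmax(s[1:,4]);return c[i],s[i]
E
python3 - <<'E'
from workcell import robot
from h import *
for n,bx in [('top',dict(red=(340,205,362,235),knob=(360,210,395,245),jar=(345,150,378,185),petri=(300,195,328,228))),('side',dict(red=(345,185,372,206),knob=(365,158,398,195)))]:
    p=robot.camera_params(n);im=cv2.imread(f'pics/{n}0.png').astype(int);b,g,r=im[...,0],im[...,1],im[...,2]
    M=dict(red=(r>120)&(g<80),knob=im.max(2)<75,jar=(r>150)&(b<100),petri=im.min(2)>140)
    Z=dict(red=52,knob=76,jar=72,petri=15)
    for k,B in bx.items():
        c,s=cent(M[k],B);print(n,k,c.round(1),s,plane(p,c,Z[k]).round(1))
    if n=='top':
        print('drop',plane(p,(391,176),90).round())
        m=((im.min(2)>150)).astype(np.uint8);m[:195]=0;m[262:]=0;m[:,:330]=0;m[:,410:]=0
        k=max(cv2.findContours(m,0,2)[0],key=cv2.contourArea);rc=cv2.minAreaRect(k);bp=cv2.boxPoints(rc);print(rc);print([plane(p,q,42).round().tolist() for q in bp])
top=cv2.imread('pics/top0.png')[195:265,320:420];side=cv2.imread('pics/side0.png')[140:250,290:440]
cv2.imwrite('pics/c.png',np.vstack([cv2.resize(top,(500,350),interpolation=2),cv2.resize(side,(500,250))]))
E
```

```text
top red [350.9 219.4] [347 215   9   9  58] [509.7 159.5  52. ]
top knob [375.  227.6] [368 219  18  17 115] [489.9 105.2  76. ]
top jar [361.5 166.1] [351 155  22  23 390] [636.  136.7  72. ]
top petri [314.5 211.7] [303 200  24  25 480] [529.7 247.4  15. ]
drop [610.  70.  90.]
((368.85601806640625, 225.01785278320312), (60.058074951171875, 39.07929992675781), 17.70042610168457)
[[473.0, 198.0, 42.0], [564.0, 170.0, 42.0], [522.0, 30.0, 42.0], [431.0, 60.0, 42.0]]
side red [358.5 194.8] [354 191  10   9  67] [504.1 166.   52. ]
side knob [381.4 172.1] [365 158  33  31 564] [489.  108.5  76. ]
```

View pics/c.png

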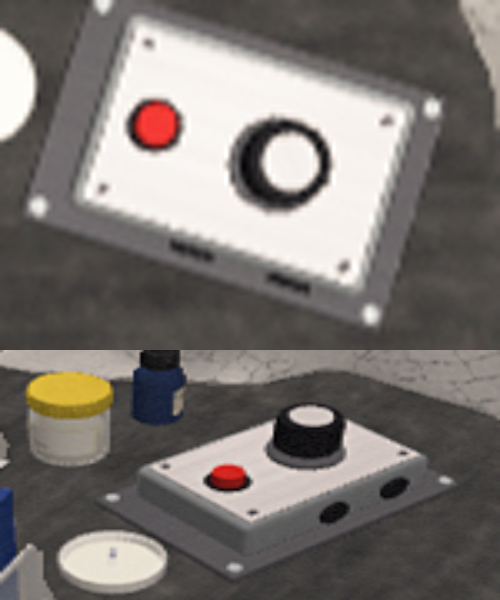

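```bash
python3 - <<'E'
from workcell import robot
from h import *
p=robot.camera_params('top');print('cap',plane(p,(320+290.5/5-.4,195+162/5-.4),82))
s=robot.sense()
for n in['top','side','wrist']:
    p=robot.camera_params(n);K,R,C=cam(p);print(n,C.round(),R[2].round(2))
    for X in([149,632,230],[149,632,400],[492,100,82],[0,0,0],[300,400,230]):
        print(X,cv2.projectPoints(np.array([X],float),np.array(p['rvec'],float),np.array(p['tvec'],float),K,None)[0].ravel().round())
im=robot.grab_frame('wrist');cv2.imwrite('pics/w0.png',im[...,::-1])
E
```

```text
cap [491.19872403  99.90493673  82.        ]
top [458. 239. 921.] [ 0.11 -0.01 -0.99]
[149, 632, 230] [ 95. 411.]
[149, 632, 400] [ 18. 470.]
[492, 100, 82] [378. 227.]
[0, 0, 0] [414. 434.]
[300, 400, 230] [229. 325.]
side [196. 763. 638.] [ 0.42 -0.62 -0.66]
[149, 632, 230] [472. 553.]
[149, 632, 400] [555. 463.]
[492, 100, 82] [382. 167.]
[0, 0, 0] [656. 275.]
[300, 400, 230] [418. 256.]
wrist [ 75. 650. 372.] [ 0.29 -0.07 -0.96]
[149, 632, 230] [314. 259.]
[149, 632, 400] [  389. -5076.]
[492, 100, 82] [ -0. 503.]
[0, 0, 0] [-220.  168.]
[300, 400, 230] [ 40. 518.]
```

View pics/w0.png

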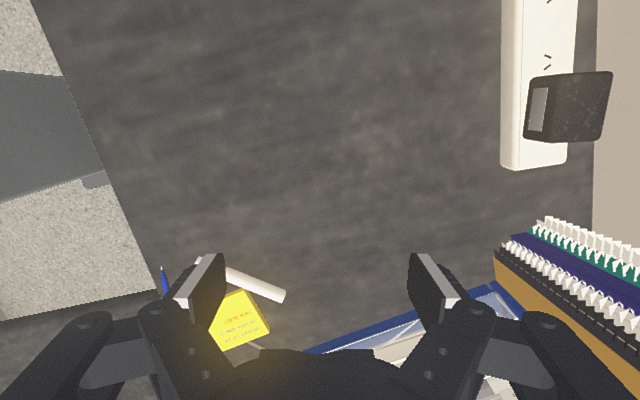

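The wrist view shows the start area with the shelf close by on the +x side, so I go round it along the base side. Knob is at (491.5,100), button at (510,159.5), yaw about -0.30.

>>> move_arm(steps=[{"tx": -0.116,"ty": -0.249,"grip": 1},{"tx": -0.116,"ty": -0.249,"grip": 1},{"tx": -0.116,"ty": -0.249,"grip": 1},{"tx": -0.116,"ty": -0.249,"grip": 1},{"tx": -0.21,"ty": -0.126,"grip": 1},{"tx": -0.21,"ty": -0.126,"grip": 1},{"tx": -0.21,"ty": -0.126,"grip": 1},{"tx": -0.21,"ty": -0.126,"grip": 1}])

```text
$.steps[0]: bad value
```

>>> move_arm(steps=[{"tx": -0.116,"ty": -0.249,"tz": 0,"rx": 0,"ry": 0,"rz": 0,"grip": 1},{"tx": -0.116,"ty": -0.249,"tz": 0,"rx": 0,"ry": 0,"rz": 0,"grip": 1},{"tx": -0.116,"ty": -0.249,"tz": 0,"rx": 0,"ry": 0,"rz": 0,"grip": 1},{"tx": -0.116,"ty": -0.249,"tz": 0,"rx": 0,"ry": 0,"rz": 0,"grip": 1},{"tx": -0.21,"ty": -0.126,"tz": 0,"rx": 0,"ry": 0,"rz": 0,"grip": 1},{"tx": -0.21,"ty": -0.126,"tz": 0,"rx": 0,"ry": 0,"rz": 0,"grip": 1},{"tx": -0.21,"ty": -0.126,"tz": 0,"rx": 0,"ry": 0,"rz": 0,"grip": 1},{"tx": -0.21,"ty": -0.126,"tz": 0,"rx": 0,"ry": 0,"rz": 0,"grip": 1}])

```text
time: 1.15
tcp_pos: [334.8, 279.7, 231.3]
tool_rot: [[-0.974, 0.229, 0.0], [0.229, 0.974, 0.0], [-0.0, 0.0, -1.0]]
contact_force: [0.7, 1.0, -0.6]
gripper_width: 85.2
finger_force: 0.0
```

>>> move_arm(steps=[{"tx": -0.243,"ty": -0.174,"tz": 0,"rx": 0,"ry": 0,"rz": 0,"grip": 1},{"tx": -0.243,"ty": -0.174,"tz": 0,"rx": 0,"ry": 0,"rz": 0,"grip": 1},{"tx": -0.243,"ty": -0.174,"tz": 0,"rx": 0,"ry": 0,"rz": 0,"grip": 1},{"tx": -0.243,"ty": -0.174,"tz": 0,"rx": 0,"ry": 0,"rz": 0,"grip": 1},{"tx": 0,"ty": 0,"tz": 0,"rx": 0,"ry": 0,"rz": 0,"grip": 1}])

```text
time: 1.78
tcp_pos: [493.5, 96.0, 231.4]
tool_rot: [[-0.971, 0.238, 0.001], [0.238, 0.971, -0.002], [-0.002, -0.002, -1.0]]
contact_force: [0.3, 1.1, -0.6]
gripper_width: 85.7
finger_force: 0.0
```

```bash
python3 - <<'E'
from workcell import robot
from h import *
s=robot.sense();print(s['time'],s['tcp_pos'],np.round(s['tool_rot'],3).tolist(),np.round(s['q'],2),np.round(s['moment'],2))
p=robot.camera_params('wrist');im=robot.grab_frame('wrist');cv2.imwrite('pics/w1.png',im[...,::-1])
K,R,C=cam(p)
for X in([491.5,100,82],[510,159.5,54]):print(cv2.projectPoints(np.array([X],float),np.array(p['rvec'],float),np.array(p['tvec'],float),K,None)[0].ravel().round(1))
b,g,r=[im[...,i].astype(int) for i in(2,1,0)]
c,st=cent((r>120)&(g<80),(0,0,640,400));print(c,st,plane(p,c,53))
E
```

```text
1.775 [493.53205016  95.9724844  231.35338919] [[-0.971, 0.238, 0.001], [0.238, 0.971, -0.002], [-0.002, -0.002, -1.0]] [-0.8  -0.01  0.55  1.83  0.01  1.32  1.08] [ 0.05  0.06 -0.08]
[319.2 181.5]
[378.3 178.6]
[598.88888889 333.1984127 ] [584 326  26  14 126] [768.73519305 389.2436333   53.        ]
```

View pics/w1.png

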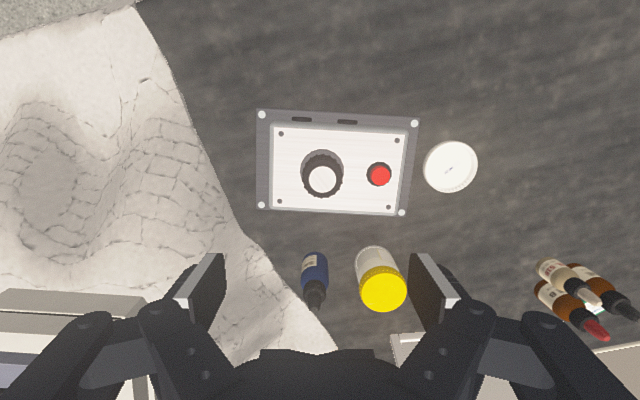

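The wrist view shows the knob cap at (322,180) and the button at (379,174), within about 3 mm of the prediction. I average the two: knob (491,101), button (508,160).

>>> move_arm(steps=[{"tx": 0.019,"ty": 0.021,"tz": 0.2,"rx": 0,"ry": 0,"rz": 0,"grip": 1},{"tx": 0,"ty": 0,"tz": 0.2,"rx": 0,"ry": 0,"rz": -0.17,"grip": 1},{"tx": 0,"ty": 0,"tz": 0.1,"rx": 0,"ry": 0,"rz": -0.17,"grip": 1},{"tx": 0,"ty": 0,"tz": 0,"rx": 0,"ry": 0,"rz": -0.17,"grip": 1},{"tx": 0,"ty": 0,"tz": 0,"rx": 0,"ry": 0,"rz": 0,"grip": 1}])

```text
time: 2.45
tcp_pos: [487.7, 107.5, 130.9]
tool_rot: [[-0.985, -0.17, -0.001], [-0.17, 0.985, 0.0], [0.001, 0.001, -1.0]]
contact_force: [-0.1, 0.0, 0.9]
gripper_width: 85.6
finger_force: 0.0
```

```bash
python3 - <<'E'
from workcell import robot
from h import *
s=robot.sense();print(s['tcp_pos'],np.round(s['q'],2))
p=robot.camera_params('wrist');im=robot.grab_frame('wrist');cv2.imwrite('pics/w2.png',im[...,::-1])
m=im.min(2)>120
K,R,C=cam(p)
P=lambda X:cv2.projectPoints(np.array([X],float),np.array(p['rvec'],float),np.array(p['tvec'],float),K,None)[0].ravel()
print(P([491,101,82.]),P([508,160,54.]),P([*s['tcp_pos'][:2],82.]))
b,g,r=[im[...,i].astype(int) for i in(2,1,0)]
u,v=P([508,160,54.]).astype(int);B=(max(u-40,0),max(v-40,0),u+40,v+40);c,st=cent((r>120)&(g<80),B);print(c,st,plane(p,c,53))
E
```

```text
[487.65961853 107.52456137 130.94010106] [-0.78  0.08  0.54  1.96 -0.04  1.12  1.51]
[304.15282273 225.80668452] [377.82500405 244.45252251] [314.79974547 222.69488318]
[381.47808765 244.69322709] [368 231  25  24 251] [508.15385535 163.12069372  53.        ]
```

View pics/w2.png

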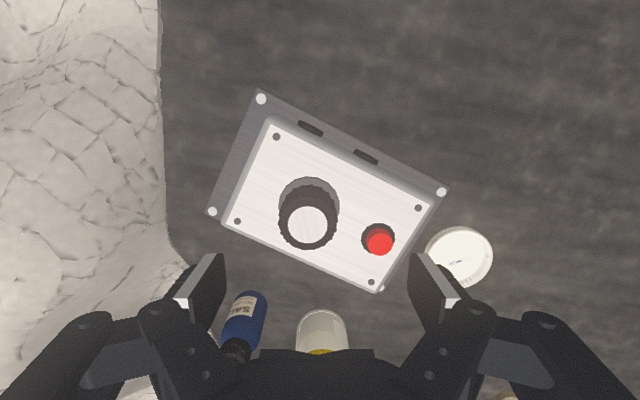

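The cap is at (307,225) and the button at (381,245), which gives knob (491,102.5) and button (508,162). Now descend.

>>> move_arm(steps=[{"tx": -0.011,"ty": -0.027,"tz": 0.13,"rx": 0,"ry": 0,"rz": 0,"grip": 1},{"tx": 0,"ty": 0,"tz": 0.13,"rx": 0,"ry": 0,"rz": 0,"grip": 1},{"tx": 0,"ty": 0,"tz": 0.13,"rx": 0,"ry": 0,"rz": 0,"grip": 1},{"tx": 0,"ty": 0,"tz": 0,"rx": 0,"ry": 0,"rz": 0,"grip": 1},{"tx": 0,"ty": 0,"tz": 0,"rx": 0,"ry": 0,"rz": 0,"grip": 1}])

```text
time: 3.12
tcp_pos: [492.4, 101.7, 54.4]
tool_rot: [[-0.986, -0.169, 0.001], [-0.169, 0.986, 0.001], [-0.002, 0.001, -1.0]]
contact_force: [-0.8, -0.3, 0.4]
gripper_width: 85.6
finger_force: 0.0
```

Close enough (within 2 mm). Grip.

>>> move_arm(grip_force=70, steps=[{"tx": 0,"ty": 0,"tz": 0,"rx": 0,"ry": 0,"rz": 0,"grip": 0.3},{"tx": 0,"ty": 0,"tz": 0,"rx": 0,"ry": 0,"rz": 0,"grip": 0.3},{"tx": 0,"ty": 0,"tz": 0,"rx": 0,"ry": 0,"rz": 0,"grip": 0.3},{"tx": 0,"ty": 0,"tz": 0,"rx": 0,"ry": 0,"rz": 0,"grip": 0.3},{"tx": 0,"ty": 0,"tz": 0,"rx": 0,"ry": 0,"rz": 0,"grip": 0.3},{"tx": 0,"ty": 0,"tz": 0,"rx": 0,"ry": 0,"rz": 0,"grip": 0.3}])

```text
time: 3.88
tcp_pos: [492.0, 102.1, 54.4]
tool_rot: [[-0.986, -0.169, 0.001], [-0.169, 0.986, 0.002], [-0.001, 0.002, -1.0]]
contact_force: [-2.0, 1.0, 6.4]
gripper_width: 37.3
finger_force: 69.5
```

```bash
cat > s.py <<'E'
from workcell import robot
import numpy as np
s=robot.sense();R=s['tool_rot'];print(round(s['time'],2),'yaw',round(np.arctan2(R[1][1],R[0][1]),3),'M',np.round(s['moment'],2),'F',np.round(s['contact_force'],1),'tcp',np.round(s['tcp_pos'],1),'w',round(s['gripper_width'],1),'e7',np.round(s['effort'][-1],2),s['finger_force'])
E
python3 s.py
```

```text
3.88 yaw 1.741 M [ 0.26  0.46 -0.03] F [-2.   1.   6.4] tcp [492.  102.1  54.4] w 37.3 e7 0.05 69.50629234313965
```

>>> move_arm(steps=[{"tx": 0,"ty": 0,"tz": 0,"rx": 0,"ry": 0,"rz": 0.13,"grip": 0.3},{"tx": 0,"ty": 0,"tz": 0,"rx": 0,"ry": 0,"rz": 0.13,"grip": 0.3},{"tx": 0,"ty": 0,"tz": 0,"rx": 0,"ry": 0,"rz": 0.13,"grip": 0.3},{"tx": 0,"ty": 0,"tz": 0,"rx": 0,"ry": 0,"rz": 0,"grip": 0.3},{"tx": 0,"ty": 0,"tz": 0,"rx": 0,"ry": 0,"rz": 0,"grip": 0.3}])

```text
time: 4.5
tcp_pos: [492.0, 101.6, 54.4]
tool_rot: [[-0.991, 0.136, 0.0], [0.136, 0.991, 0.001], [-0.0, 0.001, -1.0]]
contact_force: [-2.6, 0.6, 6.7]
gripper_width: 37.0
finger_force: 69.6
```

```bash
python3 s.py
```

```text
4.5 yaw 1.434 M [ 0.12  0.46 -0.13] F [-2.6  0.6  6.7] tcp [492.  101.6  54.4] w 37.0 e7 0.06 69.61394548416138
```

>>> move_arm(steps=[{"tx": 0,"ty": 0,"tz": 0,"rx": 0,"ry": 0,"rz": 0.06,"grip": 0.3},{"tx": 0,"ty": 0,"tz": 0,"rx": 0,"ry": 0,"rz": 0,"grip": 0.3},{"tx": 0,"ty": 0,"tz": 0,"rx": 0,"ry": 0,"rz": 0,"grip": 0.3}])

```text
time: 4.88
tcp_pos: [492.0, 101.6, 54.4]
tool_rot: [[-0.983, 0.183, 0.0], [0.183, 0.983, 0.001], [-0.0, 0.001, -1.0]]
contact_force: [-1.8, -0.5, 6.4]
gripper_width: 36.9
finger_force: 69.6
```

```bash
python3 s.py
```

```text
4.88 yaw 1.387 M [ 0.11  0.46 -0.14] F [-1.8 -0.5  6.4] tcp [492.  101.6  54.4] w 36.9 e7 0.11 69.57063317298889
```

>>> move_arm(steps=[{"tx": 0,"ty": 0,"tz": 0,"rx": 0,"ry": 0,"rz": 0.06,"grip": 0.3},{"tx": 0,"ty": 0,"tz": 0,"rx": 0,"ry": 0,"rz": 0,"grip": 0.3},{"tx": 0,"ty": 0,"tz": 0,"rx": 0,"ry": 0,"rz": 0,"grip": 0.3}])

```text
time: 5.25
tcp_pos: [492.0, 101.5, 54.4]
tool_rot: [[-0.973, 0.229, 0.0], [0.229, 0.973, 0.001], [-0.0, 0.001, -1.0]]
contact_force: [-2.5, -0.1, 6.7]
gripper_width: 37.4
finger_force: 69.6
```

```bash
python3 s.py
```

```text
5.25 yaw 1.339 M [ 0.06  0.52 -0.14] F [-2.5 -0.1  6.7] tcp [492.  101.5  54.4] w 37.4 e7 0.13 69.5713484287262
```

The calls ran in order and an overrun can be turned back, so I continue in small steps.

>>> move_arm(steps=[{"tx": 0,"ty": 0,"tz": 0,"rx": 0,"ry": 0,"rz": 0.05,"grip": 0.3},{"tx": 0,"ty": 0,"tz": 0,"rx": 0,"ry": 0,"rz": 0,"grip": 0.3},{"tx": 0,"ty": 0,"tz": 0,"rx": 0,"ry": 0,"rz": 0,"grip": 0.3}])

```text
time: 5.62
tcp_pos: [492.1, 101.4, 54.4]
tool_rot: [[-0.964, 0.266, 0.0], [0.266, 0.964, 0.001], [-0.0, 0.001, -1.0]]
contact_force: [-2.6, 0.1, 6.7]
gripper_width: 37.7
finger_force: 69.6
```

```bash
python3 s.py
```

```text
5.62 yaw 1.301 M [0.06 0.48 0.12] F [-2.6  0.1  6.7] tcp [492.1 101.4  54.4] w 37.7 e7 -0.15 69.55148220062256
```

>>> move_arm(steps=[{"tx": 0,"ty": 0,"tz": 0,"rx": 0,"ry": 0,"rz": 0.05,"grip": 0.3},{"tx": 0,"ty": 0,"tz": 0,"rx": 0,"ry": 0,"rz": 0,"grip": 0.3},{"tx": 0,"ty": 0,"tz": 0,"rx": 0,"ry": 0,"rz": 0,"grip": 0.3}])

```text
time: 6.0
tcp_pos: [492.0, 101.4, 54.4]
tool_rot: [[-0.952, 0.305, 0.0], [0.305, 0.952, 0.001], [0.0, 0.001, -1.0]]
contact_force: [-2.7, -0.1, 7.1]
gripper_width: 36.9
finger_force: 69.6
```

```bash
python3 s.py
```

```text
6.0 yaw 1.261 M [ 0.    0.52 -0.07] F [-2.7 -0.1  7.1] tcp [492.  101.4  54.4] w 36.9 e7 0.04 69.61773633956909
```

Turned 0.48 rad so far, nothing felt yet.

>>> move_arm(steps=[{"tx": 0,"ty": 0,"tz": 0,"rx": 0,"ry": 0,"rz": 0.05,"grip": 0.3},{"tx": 0,"ty": 0,"tz": 0,"rx": 0,"ry": 0,"rz": 0,"grip": 0.3},{"tx": 0,"ty": 0,"tz": 0,"rx": 0,"ry": 0,"rz": 0,"grip": 0.3}])

```text
time: 6.38
tcp_pos: [491.9, 101.3, 54.4]
tool_rot: [[-0.94, 0.342, 0.0], [0.342, 0.94, 0.001], [0.0, 0.001, -1.0]]
contact_force: [-2.5, -0.7, 8.0]
gripper_width: 37.3
finger_force: 69.6
```

```bash
python3 s.py
```

```text
6.38 yaw 1.221 M [-0.06  0.57 -0.16] F [-2.5 -0.7  8. ] tcp [491.9 101.3  54.4] w 37.3 e7 0.15 69.6069073677063
```

>>> move_arm(steps=[{"tx": 0,"ty": 0,"tz": 0,"rx": 0,"ry": 0,"rz": 0.05,"grip": 0.3},{"tx": 0,"ty": 0,"tz": 0,"rx": 0,"ry": 0,"rz": 0,"grip": 0.3},{"tx": 0,"ty": 0,"tz": 0,"rx": 0,"ry": 0,"rz": 0,"grip": 0.3}])

```text
time: 6.75
tcp_pos: [492.0, 101.2, 54.4]
tool_rot: [[-0.926, 0.378, 0.0], [0.378, 0.926, 0.001], [0.0, 0.001, -1.0]]
contact_force: [-2.7, -0.5, 7.7]
gripper_width: 37.0
finger_force: 69.6
```

```bash
python3 s.py
```

```text
6.75 yaw 1.183 M [-0.04  0.51  0.13] F [-2.7 -0.5  7.7] tcp [492.  101.2  54.4] w 37.0 e7 -0.14 69.59073185920715
```

>>> move_arm(steps=[{"tx": 0,"ty": 0,"tz": 0,"rx": 0,"ry": 0,"rz": 0.05,"grip": 0.3},{"tx": 0,"ty": 0,"tz": 0,"rx": 0,"ry": 0,"rz": 0,"grip": 0.3},{"tx": 0,"ty": 0,"tz": 0,"rx": 0,"ry": 0,"rz": 0,"grip": 0.3}])

```text
time: 7.12
tcp_pos: [491.8, 101.3, 54.4]
tool_rot: [[-0.91, 0.416, -0.0], [0.416, 0.91, 0.001], [0.001, 0.001, -1.0]]
contact_force: [-2.3, -0.5, 6.8]
gripper_width: 37.4
finger_force: 69.7
```

```bash
python3 s.py
```

```text
7.12 yaw 1.142 M [-0.04  0.64 -0.33] F [-2.3 -0.5  6.8] tcp [491.8 101.3  54.4] w 37.4 e7 0.32 69.65422868728638
```

Mz of -0.33 may be the pull; one more small step.

>>> move_arm(steps=[{"tx": 0,"ty": 0,"tz": 0,"rx": 0,"ry": 0,"rz": 0.03,"grip": 0.3},{"tx": 0,"ty": 0,"tz": 0,"rx": 0,"ry": 0,"rz": 0,"grip": 0.3},{"tx": 0,"ty": 0,"tz": 0,"rx": 0,"ry": 0,"rz": 0,"grip": 0.3}])

```text
time: 7.5
tcp_pos: [491.8, 101.2, 54.4]
tool_rot: [[-0.9, 0.437, -0.0], [0.437, 0.9, 0.001], [0.001, 0.001, -1.0]]
contact_force: [-3.4, -1.7, 7.7]
gripper_width: 37.6
finger_force: 69.7
```

```bash
python3 s.py
```

```text
7.5 yaw 1.119 M [-0.09  0.65 -0.28] F [-3.4 -1.7  7.7] tcp [491.8 101.2  54.4] w 37.6 e7 0.28 69.65908169746399
```

>>> move_arm(steps=[{"tx": 0,"ty": 0,"tz": 0,"rx": 0,"ry": 0,"rz": 0.03,"grip": 0.3},{"tx": 0,"ty": 0,"tz": 0,"rx": 0,"ry": 0,"rz": 0,"grip": 0.3},{"tx": 0,"ty": 0,"tz": 0,"rx": 0,"ry": 0,"rz": 0,"grip": 0.3}])

```text
time: 7.88
tcp_pos: [491.8, 101.2, 54.4]
tool_rot: [[-0.889, 0.458, -0.0], [0.458, 0.889, 0.001], [0.001, 0.001, -1.0]]
contact_force: [-3.3, -0.1, 7.6]
gripper_width: 37.2
finger_force: 69.7
```

```bash
python3 s.py
```

```text
7.88 yaw 1.095 M [-0.12  0.71 -0.28] F [-3.3 -0.1  7.6] tcp [491.8 101.2  54.4] w 37.2 e7 0.29 69.66209292411804
```

>>> move_arm(steps=[{"tx": 0,"ty": 0,"tz": 0,"rx": 0,"ry": 0,"rz": 0.03,"grip": 0.3},{"tx": 0,"ty": 0,"tz": 0,"rx": 0,"ry": 0,"rz": 0,"grip": 0.3},{"tx": 0,"ty": 0,"tz": 0,"rx": 0,"ry": 0,"rz": 0,"grip": 0.3}])

```text
time: 8.25
tcp_pos: [491.7, 101.2, 54.5]
tool_rot: [[-0.878, 0.479, -0.0], [0.479, 0.878, 0.001], [0.001, 0.001, -1.0]]
contact_force: [-4.5, -0.2, 8.7]
gripper_width: 37.4
finger_force: 69.7
```

```bash
python3 s.py
```

```text
8.25 yaw 1.071 M [-0.16  0.72 -0.53] F [-4.5 -0.2  8.7] tcp [491.7 101.2  54.5] w 37.4 e7 0.5 69.7368586063385
```

>>> move_arm(steps=[{"tx": 0,"ty": 0,"tz": 0,"rx": 0,"ry": 0,"rz": 0.03,"grip": 0.3},{"tx": 0,"ty": 0,"tz": 0,"rx": 0,"ry": 0,"rz": 0,"grip": 0.3},{"tx": 0,"ty": 0,"tz": 0,"rx": 0,"ry": 0,"rz": 0,"grip": 0.3}])

```text
time: 8.62
tcp_pos: [491.9, 101.2, 54.4]
tool_rot: [[-0.867, 0.499, -0.0], [0.499, 0.867, 0.001], [0.001, 0.001, -1.0]]
contact_force: [-3.4, -1.0, 8.8]
gripper_width: 37.5
finger_force: 69.7
```

```bash
python3 s.py
```

```text
8.62 yaw 1.048 M [-0.13  0.62 -0.19] F [-3.4 -1.   8.8] tcp [491.9 101.2  54.4] w 37.5 e7 0.19 69.70040202140808
```

The pull peaked at -0.53 and is now fading, so the centre is near. Step on to find the resistance.

>>> move_arm(steps=[{"tx": 0,"ty": 0,"tz": 0,"rx": 0,"ry": 0,"rz": 0.03,"grip": 0.3},{"tx": 0,"ty": 0,"tz": 0,"rx": 0,"ry": 0,"rz": 0,"grip": 0.3},{"tx": 0,"ty": 0,"tz": 0,"rx": 0,"ry": 0,"rz": 0,"grip": 0.3}])

```text
time: 9.0
tcp_pos: [491.9, 101.1, 54.4]
tool_rot: [[-0.855, 0.518, -0.0], [0.518, 0.855, 0.001], [0.0, 0.0, -1.0]]
contact_force: [-4.1, -0.5, 7.4]
gripper_width: 37.0
finger_force: 69.7
```

```bash
python3 s.py
```

```text
9.0 yaw 1.026 M [-0.2   0.63  0.18] F [-4.1 -0.5  7.4] tcp [491.9 101.1  54.4] w 37.0 e7 -0.19 69.70113158226013
```

>>> move_arm(steps=[{"tx": 0,"ty": 0,"tz": 0,"rx": 0,"ry": 0,"rz": 0.03,"grip": 0.3},{"tx": 0,"ty": 0,"tz": 0,"rx": 0,"ry": 0,"rz": 0,"grip": 0.3},{"tx": 0,"ty": 0,"tz": 0,"rx": 0,"ry": 0,"rz": 0,"grip": 0.3}])

```text
time: 9.38
tcp_pos: [492.0, 101.1, 54.4]
tool_rot: [[-0.844, 0.537, 0.0], [0.537, 0.844, -0.0], [-0.0, 0.0, -1.0]]
contact_force: [-3.6, -2.1, 8.0]
gripper_width: 37.0
finger_force: 69.7
```

```bash
python3 s.py
```

```text
9.38 yaw 1.004 M [-0.27  0.57  0.61] F [-3.6 -2.1  8. ] tcp [492.  101.1  54.4] w 37.0 e7 -0.6 69.68546748161316
```

The resistance of +0.61 confirms the notch, centred near yaw 1.03. Turn back slightly, release and rise.

>>> move_arm(steps=[{"tx": 0,"ty": 0,"tz": 0,"rx": 0,"ry": 0,"rz": -0.035,"grip": 0.3},{"tx": 0,"ty": 0,"tz": 0,"rx": 0,"ry": 0,"rz": 0,"grip": 0.3},{"tx": 0,"ty": 0,"tz": 0,"rx": 0,"ry": 0,"rz": 0,"grip": 0.3}])

```text
time: 9.75
tcp_pos: [491.9, 101.1, 54.5]
tool_rot: [[-0.858, 0.514, -0.0], [0.514, 0.858, 0.0], [0.0, 0.0, -1.0]]
contact_force: [-4.6, -0.6, 7.6]
gripper_width: 37.2
finger_force: 69.7
```

```bash
python3 s.py
```

```text
9.75 yaw 1.03 M [-0.18  0.65  0.22] F [-4.6 -0.6  7.6] tcp [491.9 101.1  54.5] w 37.2 e7 -0.26 69.70560908317566
```

>>> move_arm(steps=[{"tx": 0,"ty": 0,"tz": 0,"rx": 0,"ry": 0,"rz": 0,"grip": 1},{"tx": 0,"ty": 0,"tz": 0,"rx": 0,"ry": 0,"rz": 0,"grip": 1},{"tx": 0,"ty": 0,"tz": 0,"rx": 0,"ry": 0,"rz": 0,"grip": 1},{"tx": 0,"ty": 0,"tz": 0,"rx": 0,"ry": 0,"rz": 0,"grip": 1},{"tx": 0,"ty": 0,"tz": -0.15,"rx": 0,"ry": 0,"rz": 0,"grip": 1},{"tx": 0,"ty": 0,"tz": -0.2,"rx": 0,"ry": 0,"rz": 0,"grip": 1},{"tx": 0,"ty": 0,"tz": 0,"rx": 0,"ry": 0,"rz": 0,"grip": 0},{"tx": 0,"ty": 0,"tz": 0,"rx": 0,"ry": 0,"rz": 0,"grip": 0}])

```text
time: 10.75
tcp_pos: [491.4, 101.2, 123.0]
tool_rot: [[-0.857, 0.515, -0.0], [0.515, 0.857, 0.0], [0.0, -0.0, -1.0]]
contact_force: [-0.2, 0.5, -0.6]
gripper_width: 52.1
finger_force: 0.0
```

```bash
python3 - <<'E'
exec(open('s.py').read())
from h import *
p=robot.camera_params('wrist');im=robot.grab_frame('wrist');cv2.imwrite('pics/w3.png',im[...,::-1])
K,_,_=cam(p)
u,v=cv2.projectPoints(np.array([[508,162,54.]]),np.array(p['rvec'],float),np.array(p['tvec'],float),K,None)[0].ravel();print(u,v)
r,g=im[...,0].astype(int),im[...,1];u,v=int(u),int(v);c,st=cent((r>120)&(g<80),(max(u-45,0),max(v-45,0),u+45,v+45));print(c,st,plane(p,c,53.5))
E
```

```text
10.75 yaw 1.03 M [ 0.03 -0.06  0.01] F [-0.2  0.5 -0.6] tcp [491.4 101.2 123. ] w 52.1 e7 -0.0 0.0
402.06417942099483 190.23125725119823
[408.38333333 190.86666667] [396 180  20  23 120] [510.89944132 165.65148832  53.5       ]
```

>>> move_arm(steps=[{"tx": 0.038,"ty": 0.153,"tz": 0,"rx": 0,"ry": 0,"rz": 0,"grip": 0},{"tx": 0.038,"ty": 0.153,"tz": 0,"rx": 0,"ry": 0,"rz": 0,"grip": 0},{"tx": 0,"ty": 0,"tz": 0,"rx": 0,"ry": 0,"rz": 0,"grip": 0},{"tx": 0,"ty": 0,"tz": 0.12,"rx": 0,"ry": 0,"rz": 0,"grip": 0},{"tx": 0,"ty": 0,"tz": 0.12,"rx": 0,"ry": 0,"rz": 0,"grip": 0},{"tx": 0,"ty": 0,"tz": 0,"rx": 0,"ry": 0,"rz": 0,"grip": 0},{"tx": 0,"ty": 0,"tz": 0,"rx": 0,"ry": 0,"rz": 0,"grip": 0}])

```text
time: 11.68
tcp_pos: [510.4, 160.8, 75.6]
tool_rot: [[-0.857, 0.516, 0.0], [0.516, 0.857, -0.0], [-0.0, -0.0, -1.0]]
contact_force: [-0.3, 0.1, 0.3]
gripper_width: 0.0
finger_force: 0.0
```

```bash
python3 - <<'E'
exec(open('s.py').read())
import cv2
im=robot.grab_frame('side')[120:230,290:440];cv2.imwrite('pics/s1.png',cv2.resize(im,(750,550),interpolation=2)[...,::-1])
E
```

```text
11.68 yaw 1.029 M [ 0.03  0.01 -0.02] F [-0.3  0.1  0.3] tcp [510.4 160.8  75.6] w 0.0 e7 0.0 0.0
```

View pics/s1.png

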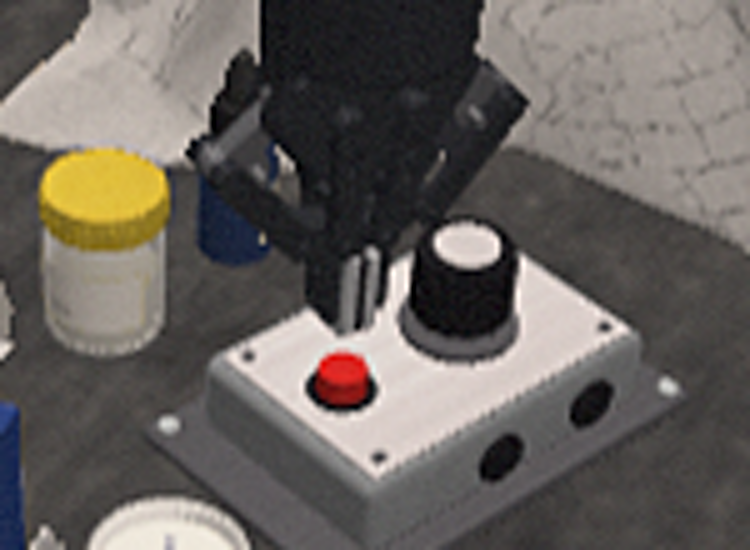

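The side crop shows the shut fingertips at (345,330), directly above the red button at (342,365). Descend to just above it.

>>> move_arm(steps=[{"tx": 0,"ty": 0,"tz": 0.05,"rx": 0,"ry": 0,"rz": 0,"grip": 0},{"tx": 0,"ty": 0,"tz": 0.035,"rx": 0,"ry": 0,"rz": 0,"grip": 0},{"tx": 0,"ty": 0,"tz": 0,"rx": 0,"ry": 0,"rz": 0,"grip": 0},{"tx": 0,"ty": 0,"tz": 0,"rx": 0,"ry": 0,"rz": 0,"grip": 0}])

```text
time: 12.22
tcp_pos: [510.3, 161.4, 58.4]
tool_rot: [[-0.857, 0.515, 0.0], [0.515, 0.857, -0.0], [-0.0, 0.0, -1.0]]
contact_force: [-0.4, -0.8, 0.4]
gripper_width: 0.2
finger_force: 0.0
```

>>> move_arm(steps=[{"tx": 0,"ty": 0,"tz": 0.01,"rx": 0,"ry": 0,"rz": 0,"grip": 0},{"tx": 0,"ty": 0,"tz": 0,"rx": 0,"ry": 0,"rz": 0,"grip": 0},{"tx": 0,"ty": 0,"tz": 0.01,"rx": 0,"ry": 0,"rz": 0,"grip": 0},{"tx": 0,"ty": 0,"tz": 0,"rx": 0,"ry": 0,"rz": 0,"grip": 0},{"tx": 0,"ty": 0,"tz": 0,"rx": 0,"ry": 0,"rz": 0,"grip": 0}])

```text
time: 12.85
tcp_pos: [510.2, 161.4, 54.3]
tool_rot: [[-0.857, 0.515, -0.0], [0.515, 0.857, 0.0], [0.0, 0.0, -1.0]]
contact_force: [-0.9, 0.6, -1.0]
gripper_width: 0.3
finger_force: 0.0
```

>>> move_arm(steps=[{"tx": 0,"ty": 0,"tz": 0.005,"rx": 0,"ry": 0,"rz": 0,"grip": 0},{"tx": 0,"ty": 0,"tz": 0,"rx": 0,"ry": 0,"rz": 0,"grip": 0},{"tx": 0,"ty": 0,"tz": 0.005,"rx": 0,"ry": 0,"rz": 0,"grip": 0},{"tx": 0,"ty": 0,"tz": 0,"rx": 0,"ry": 0,"rz": 0,"grip": 0}])

```text
time: 13.35
tcp_pos: [510.3, 161.4, 52.7]
tool_rot: [[-0.857, 0.515, 0.0], [0.515, 0.857, 0.0], [0.0, 0.0, -1.0]]
contact_force: [-1.6, -0.5, 4.9]
gripper_width: 0.1
finger_force: 2.5
```

>>> move_arm(steps=[{"tx": 0,"ty": 0,"tz": 0.005,"rx": 0,"ry": 0,"rz": 0,"grip": 0},{"tx": 0,"ty": 0,"tz": 0,"rx": 0,"ry": 0,"rz": 0,"grip": 0}])

```text
time: 13.6
tcp_pos: [510.3, 161.4, 51.6]
tool_rot: [[-0.857, 0.515, 0.0], [0.515, 0.857, 0.0], [-0.0, 0.0, -1.0]]
contact_force: [-2.7, 0.3, 5.4]
gripper_width: -0.2
finger_force: 2.5
```

>>> move_arm(steps=[{"tx": 0,"ty": 0,"tz": 0.005,"rx": 0,"ry": 0,"rz": 0,"grip": 0},{"tx": 0,"ty": 0,"tz": 0,"rx": 0,"ry": 0,"rz": 0,"grip": 0}])

```text
time: 13.85
tcp_pos: [510.3, 161.4, 50.5]
tool_rot: [[-0.857, 0.515, 0.0], [0.515, 0.857, 0.0], [-0.0, 0.0, -1.0]]
contact_force: [-1.9, -0.6, 5.2]
gripper_width: 0.1
finger_force: 2.5
```

>>> move_arm(steps=[{"tx": 0,"ty": 0,"tz": 0.005,"rx": 0,"ry": 0,"rz": 0,"grip": 0},{"tx": 0,"ty": 0,"tz": 0,"rx": 0,"ry": 0,"rz": 0,"grip": 0}])

```text
time: 14.1
tcp_pos: [510.3, 161.4, 49.5]
tool_rot: [[-0.857, 0.515, 0.0], [0.515, 0.857, 0.0], [-0.0, 0.0, -1.0]]
contact_force: [-1.0, -1.1, 5.4]
gripper_width: 0.0
finger_force: 2.4
```

Past the 3 mm point with no rise in force: the knob is in the notch. Carry on.

>>> move_arm(steps=[{"tx": 0,"ty": 0,"tz": 0.005,"rx": 0,"ry": 0,"rz": 0,"grip": 0},{"tx": 0,"ty": 0,"tz": 0,"rx": 0,"ry": 0,"rz": 0,"grip": 0},{"tx": 0,"ty": 0,"tz": 0.005,"rx": 0,"ry": 0,"rz": 0,"grip": 0},{"tx": 0,"ty": 0,"tz": 0,"rx": 0,"ry": 0,"rz": 0,"grip": 0}])

```text
time: 14.6
tcp_pos: [510.3, 161.5, 47.4]
tool_rot: [[-0.857, 0.515, 0.0], [0.515, 0.857, 0.0], [-0.0, 0.0, -1.0]]
contact_force: [-1.6, -0.2, 5.1]
gripper_width: 0.4
finger_force: 2.4
```

>>> move_arm(steps=[{"tx": 0,"ty": 0,"tz": 0.005,"rx": 0,"ry": 0,"rz": 0,"grip": 0},{"tx": 0,"ty": 0,"tz": 0,"rx": 0,"ry": 0,"rz": 0,"grip": 0},{"tx": 0,"ty": 0,"tz": 0.005,"rx": 0,"ry": 0,"rz": 0,"grip": 0},{"tx": 0,"ty": 0,"tz": 0,"rx": 0,"ry": 0,"rz": 0,"grip": 0}])

```text
time: 15.1
tcp_pos: [510.3, 161.4, 45.4]
tool_rot: [[-0.857, 0.515, 0.0], [0.515, 0.857, 0.0], [-0.0, 0.0, -1.0]]
contact_force: [-1.9, -0.3, 4.4]
gripper_width: -0.3
finger_force: 2.3
```

Down about 8.6 mm; now smaller steps until the end stop.

>>> move_arm(steps=[{"tx": 0,"ty": 0,"tz": 0.004,"rx": 0,"ry": 0,"rz": 0,"grip": 0},{"tx": 0,"ty": 0,"tz": 0,"rx": 0,"ry": 0,"rz": 0,"grip": 0}])

```text
time: 15.35
tcp_pos: [510.3, 161.4, 44.6]
tool_rot: [[-0.857, 0.515, 0.0], [0.515, 0.857, 0.0], [-0.0, 0.0, -1.0]]
contact_force: [-0.4, 0.1, 4.9]
gripper_width: 0.0
finger_force: 2.4
```

>>> move_arm(steps=[{"tx": 0,"ty": 0,"tz": 0.002,"rx": 0,"ry": 0,"rz": 0,"grip": 0},{"tx": 0,"ty": 0,"tz": 0,"rx": 0,"ry": 0,"rz": 0,"grip": 0}])

```text
time: 15.6
tcp_pos: [510.3, 161.5, 44.2]
tool_rot: [[-0.857, 0.515, 0.0], [0.515, 0.857, 0.0], [-0.0, 0.0, -1.0]]
contact_force: [-1.1, -0.4, 5.2]
gripper_width: 0.3
finger_force: 2.5
```

>>> move_arm(steps=[{"tx": 0,"ty": 0,"tz": 0.002,"rx": 0,"ry": 0,"rz": 0,"grip": 0},{"tx": 0,"ty": 0,"tz": 0,"rx": 0,"ry": 0,"rz": 0,"grip": 0}])

```text
time: 15.85
tcp_pos: [510.3, 161.4, 44.1]
tool_rot: [[-0.857, 0.515, 0.0], [0.515, 0.857, 0.0], [0.0, 0.0, -1.0]]
contact_force: [-1.8, -0.9, 7.7]
gripper_width: 0.0
finger_force: 3.6
```

>>> move_arm(steps=[{"tx": 0,"ty": 0,"tz": 0.0015,"rx": 0,"ry": 0,"rz": 0,"grip": 0},{"tx": 0,"ty": 0,"tz": 0,"rx": 0,"ry": 0,"rz": 0,"grip": 0}])

```text
time: 16.1
tcp_pos: [510.3, 161.4, 44.1]
tool_rot: [[-0.857, 0.515, -0.0], [0.515, 0.857, 0.0], [0.0, 0.0, -1.0]]
contact_force: [-2.9, -1.6, 9.3]
gripper_width: -0.5
finger_force: 4.7
```

The force is rising with no further motion, so the button is fully home. Let go by rising straight up.

>>> move_arm(steps=[{"tx": 0,"ty": 0,"tz": 0,"rx": 0,"ry": 0,"rz": 0,"grip": 0},{"tx": 0,"ty": 0,"tz": -0.03,"rx": 0,"ry": 0,"rz": 0,"grip": 0},{"tx": 0,"ty": 0,"tz": -0.2,"rx": 0,"ry": 0,"rz": 0,"grip": 0},{"tx": 0,"ty": 0,"tz": -0.2,"rx": 0,"ry": 0,"rz": 0,"grip": 0},{"tx": 0,"ty": 0,"tz": -0.2,"rx": 0,"ry": 0,"rz": 0,"grip": 0},{"tx": 0,"ty": 0,"tz": 0,"rx": 0,"ry": 0,"rz": 0,"grip": 0},{"tx": 0,"ty": 0,"tz": 0,"rx": 0,"ry": 0,"rz": 0,"grip": 0}])

```text
time: 16.98
tcp_pos: [509.8, 161.4, 168.7]
tool_rot: [[-0.857, 0.515, -0.001], [0.515, 0.857, -0.0], [0.0, -0.0, -1.0]]
contact_force: [-0.1, -0.9, -0.3]
gripper_width: 0.1
finger_force: 0.0
```

```bash
python3 - <<'E'
exec(open('s.py').read())
import cv2
im=robot.grab_frame('side')[120:260,290:440];cv2.imwrite('pics/s2.png',cv2.resize(im,(600,560),interpolation=2)[...,::-1])
E
```

```text
16.98 yaw 1.03 M [-0.02 -0.01  0.04] F [-0.1 -0.9 -0.3] tcp [509.8 161.4 168.7] w 0.1 e7 -0.0 0.0
```

View pics/s2.png

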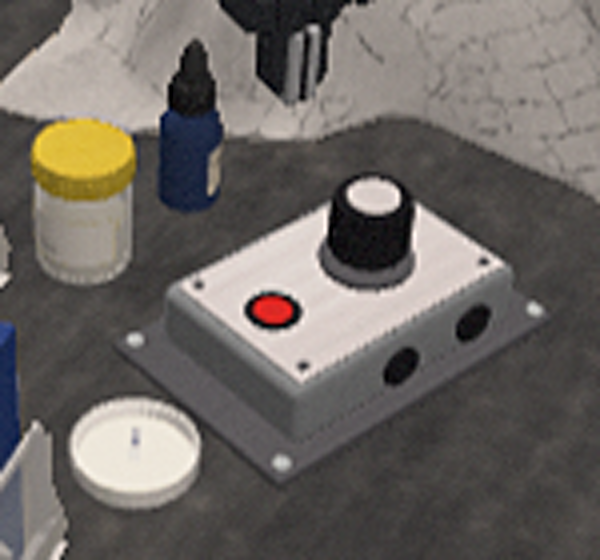

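The button at (272,311) is down nearly flush with the cover, the jar, dropper and dish stand where they were, and the arm is clear.

```bash
python3 -c "from workcell import robot;print(robot.close_job())"
```

```text
the job is handed in; nothing more can be done
None
```

The knob is settled in its notch about 0.7 rad clockwise, the red lock button is pressed fully home (last reading about 9 N) and released, the jar, dropper bottle and petri dish were not touched, and the job is handed in; no verdict was returned.

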